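Clear the tool gauge and re-zero it

ROBOT

A 7-joint arm with a two-finger parallel gripper is mounted at the origin on the work surface. World frame = base frame: x ahead of the robot, y to its left, z up, the work surface at z = 0. Lengths are in m, angles in rad, forces in N, time in s.
With the tool pointing down it reaches from about 0.4 to 0.875 m from the base axis. Payload 19.3 kg.
Tool frame: the origin (TCP) lies at the very end of the fingers, on their centre line; the grasp point (between the pads) lies 19 mm behind it; z points along the fingers, y is the line along which they close (so a half turn about z gives the same grasp; the last joint's range is limited). The gripper opens to 85 mm and grips with 20 to 120 N. Pads are 22 mm wide; open, the fingers measure 114 mm over their backs; the gripper's body (76 mm by 85 mm) begins 54 mm behind the grasp point. The pads swing forward as they close: fully open they stand 13 mm farther back than shut.
Start: joints at [1.145, 0.521, -0.036, 1.599, 0.021, 1.021, -0.113], TCP at [0.218, -0.586, 0.231] pointing down, gripper open.
Joint ranges: [-2.91, 2.91], [-0.3, 2.13], [-1.5, 1.42], [0.17, 2.43], [-1.26, 4.41], [0.16, 1.93], [-2.52, 2.52]. Speed limits (rad/s): [1.89, 1.89, 2.39, 2.39, 3.01, 3.01, 3.01].

INTERFACE

Orientations are given as [roll, pitch, yaw] about the fixed x, y, z axes, in that order (R = Rz(yaw) Ry(pitch) Rx(roll)).
In Python, from workcell import monitor, optics, workorder gives the robot as it stands.
- The arm moves only by the tool apply_moves, never from a script. Its arguments are lists of equal length, an entry for each row: "linear": the shift along the tool's x, y, z each as a share of 0.1 m, from -1 to 1, a list of three; "delta_rot": the turn, a rotation vector about the tool's x, y, z each as a share of 120 degrees, from -1 to 1, a list of three. A call has exactly 5 rows; each row is the pose to reach, as a shift and turn from the pose commanded when the call began, along the tool's axes at that moment; what a row does not reach only later rows make up. A row lasts 1/12 s, in which the tool goes at most 41.7 mm and 7.16 degrees, less where a joint would pass 70% of its speed; a pose out of reach is approached as far as the arm can. A call with a number of a shift or a turn outside -1 to 1 is refused whole. A call with a gripper value outside its range is refused whole. "gripper" is the opening, from -1 (shut) to 1 (fully open), set as the call begins (left out, the last holds). The fingers move at their own pace and stop on an object; "force" is the grip in N (left out, the last holds). Time passes only in rows, so rows that repeat a pose let the fingers close, or fill a call up. It gives the time, the measured TCP pose, the force, the opening and the grip force at its end, in the units of the state.
- monitor.observe(): the state, without advancing time (a new reading comes with each control period).
- optics.grab_frame(name): name is "side" or "top" or "wrist"; returns (picture, depth): 384x512x3 uint8, red, green, blue; 384x512 float32, m along the optical axis (not along the pixel's ray), 0 where there is no reading.
- optics.camera_info(name): a dict with "fx", "fy", "cx", "cy" (pixels), "D" ([k1, k2, p1, p2, k3] as OpenCV has them; the pictures are not rectified), "rvec" (rotation vector, rad) and "tvec" (3), from world to camera coordinates, as OpenCV has them; the wrist camera has in their place "T_tool_cam" (4x4, takes a point from camera to tool coordinates, whose origin is the TCP and whose axes are the flange's). Camera axes: x right, y down, z forward; pixel columns grow to the right and rows downward; lengths in m; the calibration is good to about 2 mm. A picture is of the moment at which its call begins: read the wrist's pose just before it. camera_info takes no time and is no camera call.
- workorder.job_done(): hands the job in; it is judged then, once.
The state is a dict: "clock": time; "qpos": joint angles; "qd": joint speeds; "joint_efforts": joint torques, N m; "position": TCP position; "tool_rot": TCP orientation; "force": force on the tool from outside, world axes, zero at the start; "moment": the same for the moment, N m; "grip_width": finger opening in m; "finger_force": force on a finger pad.
Only numpy, scipy, OpenCV 4.12 (cv2) and the standard library are available. Lean on these libraries where they do the work, as an engineer would, in place of code of your own. Each camera call takes 0.05 s, during which the arm holds its last target. There are 200 camera calls.

TASK

Take the inspected milling cutter off the freely spinning turntable of the tool gauge and lay it down gently, flat in the empty tray (not dropped in). With the turntable cleared, re-zero the gauge: turn the spring-loaded wing knob on the console clockwise, seen from above, all the way to its stop, keep it there for half a second, then let go so that it springs fully home. Leave the other things on the bench where they are.

Things in the scene. Friction and masses are not known exactly. Their poses are not given: they have to be found in the camera images.
- cutter: milling cutter to be cleared, bare steel, 140 mm long, 0.3 kg, lying level in two V saddles on the turntable. Round shank 20 mm in diameter, 100 mm long, then a darker cutting head 25 mm in diameter, 40 mm long. Origin on its axis, midway between the saddles, 60 mm from the shank's butt, 80 mm from the head's tip, 9 mm from the centre of mass; x along the axis towards the head
- cutter_tip (a point): centre of the cutter's head end, on its axis
- cutter_butt (a point): centre of the cutter's shank end, on its axis
- turntable_axis (a point): centre of the top face of the turntable disc (190 mm in diameter, dark steel, 80 mm above the bench), on a granite block 240 mm square. The two saddles stand 40 mm off this centre: 64 mm apart, each 12 mm thick along the cutter, so 52 mm of shank is free between them, with 32 mm of free height under its axis; they rise no higher than the axis
- turntable (a joint): angle of the turntable disc about its upright axis, rad; spins freely without end, 0 at the start, grows anticlockwise from above
- tray_empty: the empty one of two equal shallow grey trays, fixed to the bench: 110 mm (x) by 180 mm (y) outside, 18 mm high, walls and floor 5 mm. Origin at the centre of its underside; y along its length
- tray_full: the other tray, same size and axes, which already holds a cutter
- cutter_stock: a second cutter just like the first, lying in the other tray; leave alone. Origin and axes as for the first cutter
- knob_top (a point): centre of the top of the wing knob, on its upright axis: a bare aluminium bar 110 mm long, 18 mm wide, 30 mm high, with a boss 32 mm in diameter at its middle, on a round foot 52 mm in diameter, 12 mm high. The bar's top is level with this point, its underside 30 mm lower, the console's top 42 mm lower. x along the bar, away from the robot at rest; turns with the knob
- console: fixed grey box with black top under the wing knob, 160 mm (x) by 150 mm (y), 60 mm high, origin under its centre. The knob's axis is at x = -6 mm, y = 0; at rest its bar lies along x. A fixed round stub 20 mm in diameter, 10 mm high stands on top at x = 60, y = -45 mm
- knob_wing (a point): end of the knob's wing that is nearer the robot at rest, level with the bar's top, 55 mm from the axis; turns with the knob
- zero_knob (a joint): angle of the wing knob, rad: 0 at rest, grows clockwise seen from above up to 1.1 at the stop; a spring (about 0.27 N m at the stop) returns it to 0
- collet: loose steel collet, 30 mm in diameter, 42 mm high, standing on a corner of the granite block; bystander, origin under its centre
- caliper: digital caliper 200 mm long lying on the bench; bystander, origin under the middle of its beam, x along it
- mouse: black computer mouse 110 x 60 x 34 mm; bystander, origin under its centre
- insert_box: closed box of cutter inserts 85 x 60 x 28 mm; bystander, origin under its centre
- set_ring: steel setting ring 72 mm in outer diameter, 22 mm high; bystander, origin under its centre
- driver: screwdriver 190 mm long with black handle, lying on the bench; bystander, origin under its middle
- cleaner: white cleaner bottle 60 mm in diameter, 160 mm high; bystander, origin under its centre
There are look-alikes about, which are no part of the job. What is shaped like the tray_empty but orange is not meant. What is shaped like the console but yellow is not meant.

How it is judged:
On the way, in this order (a step that is already met when the one before it is completed fails the run):
1. the cutter is lowered into the empty tray while still held in the fingers (x of cutter in the frame of tray_empty between -0.05 and 0.05 m and y of cutter in the frame of tray_empty between -0.05 and 0.05 m and z of cutter in the frame of tray_empty between 0 and 0.035 m and contact force between the fingers and cutter above 0.5 N), for 0.03 s.
2. the cutter lies flat in the empty tray, released and at rest (x of cutter_tip in the frame of tray_empty between -0.05 and 0.05 m and y of cutter_tip in the frame of tray_empty between -0.086 and 0.086 m and z of cutter_tip in the frame of tray_empty between 0 and 0.024 m and x of cutter_butt in the frame of tray_empty between -0.05 and 0.05 m and y of cutter_butt in the frame of tray_empty between -0.086 and 0.086 m and z of cutter_butt in the frame of tray_empty between 0 and 0.024 m and linear speed of cutter below 0.02 m/s and contact force between the fingers and cutter below 0.1 N), for 0.2 s.
3. the wing knob is turned to its stop and kept there (value of joint zero_knob above 1.04 rad), for 0.3 s.
4. the wing knob is let go and has sprung back home (value of joint zero_knob below 0.06 rad), for 0.2 s.
At the end, for the whole second after the job is handed in: Cutter flat, released and at rest in the empty tray (axis ends within 50 mm across and 86 mm along from its centre, under 24 mm above its underside); wing knob back home (under 0.06 rad) after having been at its stop (over 1.04 rad); turntable still (under 0.1 rad/s) (all of step 2 and value of joint zero_knob below 0.06 rad and velocity of joint turntable between -0.1 and 0.1 rad/s); the robot touches nothing.
It fails at once if another thing on the bench is moved more than 30 mm (distance of any of collet, caliper, mouse, insert_box, set_ring, driver, cleaner, cutter_stock from where it was at the start of the episode above 0.03 m).
It also fails if it takes over 54 s, if anything falls off the work surface, if the arm or the gripper's body presses on something with over 40 N, if the wrist force passes 120 N, or if a joint passes its speed limit or range.

## Working session

There is one attempt and no reset: what is moved stays moved. The work goes in short steps, Python scripts to look and compute and a tool call to move; the robot and the scene stay as the last step left them, time stands still between calls to the robot, and variables do not carry over. Pictures are saved under pics/ and viewed, at most 10 in all, crops included, and the job is handed in when it is done.

Besides the shell and the picture viewer there is one more tool, called after "Request:" in YAML: its name, and indented under it one key for each argument. apply_moves: Moves the arm, as the interface text tells. Its arguments: {"type":"object","properties":{"linear":{"type":"array"},"delta_rot":{"type":"array"},"gripper":{"type":"number"},"force":{"type":"number"}},"required":["linear","delta_rot"]}

```bash
mkdir -p pics; cat > h.py <<'E'
import numpy as np, cv2
from workcell import monitor, optics, workorder
from scipy.spatial.transform import Rotation as R
def cam(name,s=None):
    c=optics.camera_info(name); K=np.array([[c['fx'],0,c['cx']],[0,c['fy'],c['cy']],[0,0,1.]]); D=np.array(c['D'],float)
    if 'rvec' in c:
        Rm=cv2.Rodrigues(np.array(c['rvec'],float))[0]; t=np.array(c['tvec'],float).ravel()
        return K,D,Rm.T,-Rm.T@t
    T=np.array(c['T_tool_cam']); Rt=R.from_euler('xyz',s['tool_rot']).as_matrix(); p=np.array(s['position'])
    return K,D,Rt@T[:3,:3],Rt@T[:3,3]+p
def rays(C,uv):
    K,D,Rw,o=C
    n=cv2.undistortPoints(np.array(uv,float).reshape(-1,1,2),K,D).reshape(-1,2)
    return np.c_[n,np.ones(len(n))]@Rw.T
def plane(C,uv,z):
    d=rays(C,uv); return C[3]+d*((z-C[3][2])/d[:,2])[:,None]
def deproj(C,uv,dep):
    return C[3]+rays(C,uv)*np.asarray(dep)[:,None]
def cloud(C,dep):
    v,u=np.mgrid[0:384,0:512]; P=deproj(C,np.c_[u.ravel(),v.ravel()],dep.ravel()).reshape(384,512,3); P[dep==0]=np.nan; return P
def proj(C,P):
    K,D,Rw,o=C; return cv2.projectPoints(np.array(P,float).reshape(-1,3),cv2.Rodrigues(Rw.T)[0],-Rw.T@o,K,D)[0].reshape(-1,2)
E
python3 - <<'E'
from h import *
s=monitor.observe(); print(s)
for n in ['top','side','wrist']:
    p,d=optics.grab_frame(n); np.savez(n+'0.npz',p=p,d=d); cv2.imwrite(f'pics/{n}0.png',p[:,:,::-1]); C=cam(n,s); print(n,C[3],C[2][:,2])
a=[cv2.imread(f'pics/{n}0.png') for n in ['top','side']]
cv2.imwrite('pics/top0b.png',cv2.resize(a[0],(800,600))); cv2.imwrite('pics/side0b.png',cv2.resize(a[1],(800,600)))
E
```

```text
{'clock': 0.0, 'qpos': array([ 1.14479015,  0.52200802, -0.03632624,  1.59999047,  0.02119674,
        1.02109967, -0.11277816]), 'qd': array([ 9.55490332e-04,  2.48624406e-04, -6.33599445e-04,  2.26927368e-05,
       -2.05848181e-04, -7.05002923e-05,  4.81081881e-04]), 'joint_efforts': array([ 6.44838528e-04, -9.27101684e+01,  1.98048681e+00, -3.69917822e+01,
        1.79089140e-02,  8.32778140e-03,  7.61178853e-06]), 'position': array([ 0.21756721, -0.58555641,  0.23073576]), 'tool_rot': array([-3.14047471e+00,  7.75578175e-05,  3.55815055e-01]), 'force': array([ 0.67432739, -0.19289677,  0.56437536]), 'moment': array([-0.02972074, -0.02687656,  0.05587668]), 'finger_force': 0.0, 'grip_width': 0.08564957794361935}
top [ 0.21119486 -0.09375498  1.43211634] [ 0.19262922 -0.00493398 -0.98125921]
side [-0.10755821  0.62343959  0.66493527] [ 0.53003314 -0.66981555 -0.52001154]
wrist [ 0.29486086 -0.55678578  0.37301468] [-0.29839692 -0.10914279 -0.94818096]
```

View pics/top0b.png

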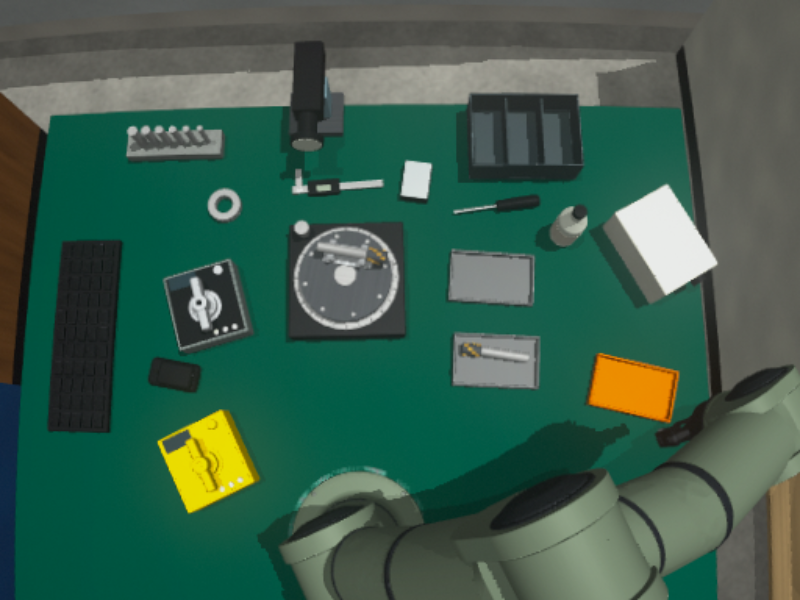

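View pics/side0b.png

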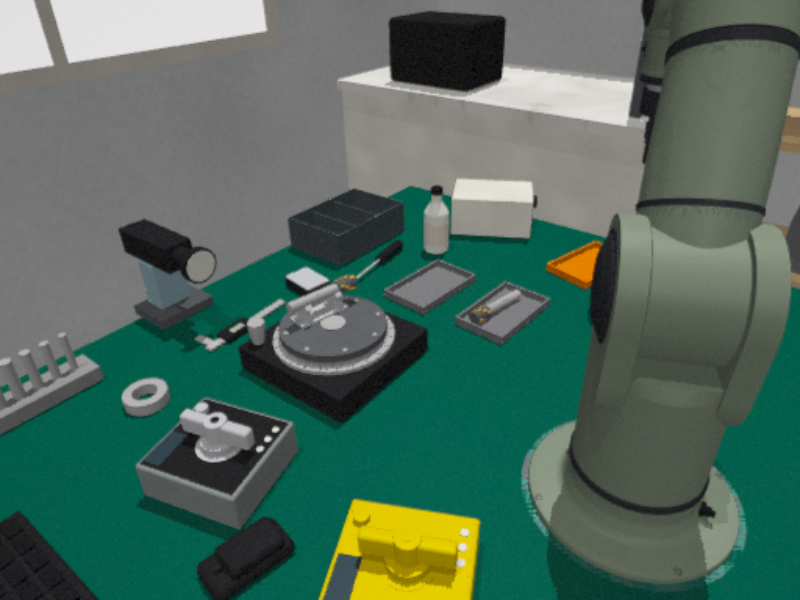

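The top view (800x600 scale) shows the cutter on the turntable from butt (318,245) to head (385,258), with the turntable hub at (345,275). The empty grey tray is at (492,278), the full tray at (496,360) and the grey console's knob at (203,303). The side view shows the same things: cutter about (320,295), empty tray (430,286), knob (216,425).

```bash
cat > m1.py <<'E'
from h import *
W={}
for n in ['top','side']:
    z=np.load(n+'0.npz'); C=cam(n); P=cloud(C,z['d']); W[n]=(z['p'],P)
    m=P[...,2]
    print(n,'bench z',np.nanmedian(m[(abs(m)<.03)]))
def comp(n,box,zr,min=30):
    p,P=W[n]; m=(P[...,0]>box[0])&(P[...,0]<box[1])&(P[...,1]>box[2])&(P[...,1]<box[3])&(P[...,2]>zr[0])&(P[...,2]<zr[1])
    return m,P[m]
C=cam('top')
for nm,uv,zz in [('hub',(345,275),.09),('butt',(318,245),.12),('tip',(385,260),.12),('tray',(492,278),.01),('full',(496,360),.01),('knob',(203,303),.1),('collet',(301,228),.12),('cleaner',(575,222),.1),('console',(207,307),.06)]:
    q=plane(C,[(uv[0]*.64,uv[1]*.64)],zz)[0]; print(nm,q.round(3))
    u,v=int(uv[0]*.64),int(uv[1]*.64); print('   depth',W['top'][1][v-1:v+2,u-1:u+2].reshape(-1,3).mean(0).round(3))
E
python3 m1.py
```

```text
top bench z -0.0011057829754855808
side bench z 0.0006325566864084919
hub [0.527 0.021 0.09 ]
   depth [0.529 0.025 0.081]
butt [0.581 0.073 0.12 ]
   depth [0.587 0.076 0.109]
tip [ 0.55 -0.06  0.12]
   depth [ 0.552 -0.059  0.117]
tray [ 0.537 -0.285  0.01 ]
   depth [ 0.542 -0.283  0.003]
full [ 0.362 -0.288  0.01 ]
   depth [ 0.364 -0.287  0.   ]
knob [0.47  0.305 0.1  ]
   depth [0.472 0.307 0.104]
collet [0.617 0.108 0.12 ]
   depth [0.629 0.114 0.091]
cleaner [ 0.633 -0.448  0.1  ]
   depth [ 0.626 -0.442  0.123]
console [0.469 0.308 0.06 ]
   depth [0.464 0.3   0.095]
```

Request:
apply_moves:
  linear:
    - [0.15, -0.09, -0.03]
    - [0.3, -0.17, -0.06]
    - [0.45, -0.26, -0.08]
    - [0.6, -0.34, -0.11]
    - [0.76, -0.43, -0.14]
  delta_rot:
    - [0, 0, 0]
    - [0, 0, 0]
    - [0, 0, 0]
    - [0, 0, 0]
    - [0, 0, 0]

```text
clock: 0.57
position: [0.2742, -0.5184, 0.2452]
tool_rot: [-3.141, 0.0, 0.356]
force: [1.5, -0.6, -0.7]
grip_width: 0.0858
finger_force: 0.0
```

Request:
apply_moves:
  linear:
    - [0.15, -0.09, -0.03]
    - [0.3, -0.17, -0.06]
    - [0.45, -0.26, -0.08]
    - [0.6, -0.34, -0.11]
    - [0.76, -0.43, -0.14]
  delta_rot:
    - [0, 0, 0]
    - [0, 0, 0]
    - [0, 0, 0]
    - [0, 0, 0]
    - [0, 0, 0]

```text
clock: 0.98
position: [0.3305, -0.4516, 0.2592]
tool_rot: [-3.141, 0.0, 0.356]
force: [-0.8, 0.3, 0.4]
grip_width: 0.0853
finger_force: 0.0
```

Request:
apply_moves:
  linear:
    - [0.15, -0.09, -0.03]
    - [0.3, -0.17, -0.06]
    - [0.45, -0.26, -0.08]
    - [0.6, -0.34, -0.11]
    - [0.76, -0.43, -0.14]
  delta_rot:
    - [0, 0, 0]
    - [0, 0, 0]
    - [0, 0, 0]
    - [0, 0, 0]
    - [0, 0, 0]

```text
clock: 1.4
position: [0.3867, -0.3849, 0.2733]
tool_rot: [-3.141, 0.0, 0.356]
force: [-0.3, 0.4, 0.4]
grip_width: 0.0851
finger_force: 0.0
```

Request:
apply_moves:
  linear:
    - [0.15, -0.09, -0.03]
    - [0.3, -0.17, -0.06]
    - [0.45, -0.26, -0.08]
    - [0.6, -0.34, -0.11]
    - [0.76, -0.43, -0.14]
  delta_rot:
    - [0, 0, 0]
    - [0, 0, 0]
    - [0, 0, 0]
    - [0, 0, 0]
    - [0, 0, 0]

```text
clock: 1.82
position: [0.443, -0.3182, 0.2873]
tool_rot: [-3.141, 0.0, 0.356]
force: [0.1, 1.0, -0.6]
grip_width: 0.0851
finger_force: 0.0
```

Request:
apply_moves:
  linear:
    - [0.15, -0.09, -0.03]
    - [0.3, -0.17, -0.06]
    - [0.45, -0.26, -0.08]
    - [0.6, -0.34, -0.11]
    - [0.76, -0.43, -0.14]
  delta_rot:
    - [0, 0, 0]
    - [0, 0, 0]
    - [0, 0, 0]
    - [0, 0, 0]
    - [0, 0, 0]

```text
clock: 2.23
position: [0.4993, -0.2514, 0.3013]
tool_rot: [-3.141, 0.0, 0.356]
force: [0.0, -0.0, -0.2]
grip_width: 0.0853
finger_force: 0.0
```

```bash
python3 - <<'E'
from h import *
s=monitor.observe(); p,d=optics.grab_frame('wrist'); np.savez('w1.npz',p=p,d=d,pos=s['position'],rot=s['tool_rot']); cv2.imwrite('pics/w1.png',p[:,:,::-1])
E
```

```text
(no output)
```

View pics/w1.png

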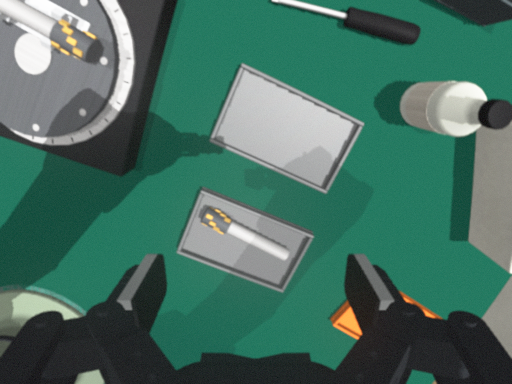

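Request:
apply_moves:
  linear:
    - [0.1, -0.15, 0.03]
    - [0.2, -0.3, 0.05]
    - [0.3, -0.44, 0.08]
    - [0.41, -0.59, 0.1]
    - [0.52, -0.74, 0.13]
  delta_rot:
    - [0, 0, 0]
    - [0, 0, 0]
    - [0, 0, 0]
    - [0, 0, 0]
    - [0, 0, 0]

```text
clock: 2.7
position: [0.522, -0.1638, 0.2881]
tool_rot: [-3.141, 0.0, 0.356]
force: [0.0, 0.3, -0.0]
grip_width: 0.0853
finger_force: 0.0
```

Request:
apply_moves:
  linear:
    - [0.1, -0.15, 0.03]
    - [0.2, -0.3, 0.05]
    - [0.3, -0.44, 0.08]
    - [0.41, -0.59, 0.1]
    - [0.52, -0.74, 0.13]
  delta_rot:
    - [0, 0, 0]
    - [0, 0, 0]
    - [0, 0, 0]
    - [0, 0, 0]
    - [0, 0, 0]

```text
clock: 3.12
position: [0.545, -0.0763, 0.2751]
tool_rot: [-3.142, 0.0, 0.356]
force: [0.0, -0.5, -0.6]
grip_width: 0.0855
finger_force: 0.0
```

Request:
apply_moves:
  linear:
    - [0.1, -0.15, 0.03]
    - [0.2, -0.3, 0.05]
    - [0.3, -0.44, 0.08]
    - [0.41, -0.59, 0.1]
    - [0.52, -0.74, 0.13]
  delta_rot:
    - [0, 0, 0]
    - [0, 0, 0]
    - [0, 0, 0]
    - [0, 0, 0]
    - [0, 0, 0]

```text
clock: 3.53
position: [0.568, 0.0112, 0.2621]
tool_rot: [-3.142, 0.0, 0.356]
force: [0.4, 0.9, 0.0]
grip_width: 0.0856
finger_force: 0.0
```

Request:
apply_moves:
  linear:
    - [0, 0, 0]
    - [0, 0, 0]
    - [0, 0, 0]
    - [0, 0, 0]
    - [0, 0, 0]
  delta_rot:
    - [0, 0, -0.05]
    - [0, 0, -0.1]
    - [0, 0, -0.15]
    - [0, 0, -0.2]
    - [0, 0, -0.24]

```text
clock: 3.95
position: [0.5678, 0.0104, 0.2621]
tool_rot: [-3.141, 0.0, 0.864]
force: [0.1, -0.2, -0.4]
grip_width: 0.0853
finger_force: 0.0
```

Request:
apply_moves:
  linear:
    - [0, 0, 0]
    - [0, 0, 0]
    - [0, 0, 0]
    - [0, 0, 0]
    - [0, 0, 0]
  delta_rot:
    - [0, 0, -0.05]
    - [0, 0, -0.1]
    - [0, 0, -0.15]
    - [0, 0, -0.2]
    - [0, 0, -0.24]

```text
clock: 4.37
position: [0.5678, 0.0103, 0.2621]
tool_rot: [-3.141, 0.0, 1.367]
force: [-0.2, 0.6, 0.7]
grip_width: 0.0852
finger_force: 0.0
```

```bash
python3 - <<'E'
from h import *
s=monitor.observe(); p,d=optics.grab_frame('wrist'); np.savez('w2.npz',p=p,d=d,pos=s['position'],rot=s['tool_rot']); cv2.imwrite('pics/w2.png',p[:,:,::-1])
print(s['position'],s['tool_rot'],s['qpos'])
E
```

```text
[0.56778193 0.01030484 0.26212299] [-3.14121962e+00  7.50599541e-05  1.36655862e+00] [ 0.2319191   0.43293755 -0.48713177  1.69976977  0.22626592  1.06546904
 -0.53157734]
```

View pics/w2.png

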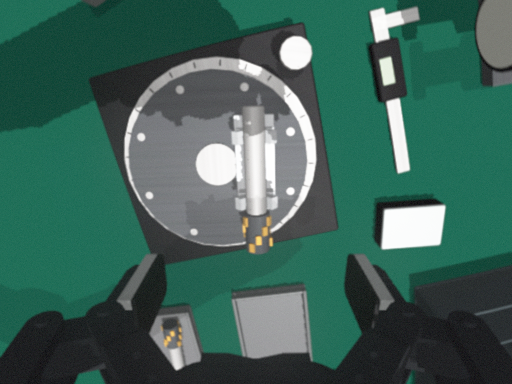

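The first wrist view shows the empty tray with corners (242,66), (362,124), (325,190) and (212,138). The second has the cutter upright in the picture, butt (253,107) to tip (258,252), with the saddles at rows 123 and 202 and the hub at (218,164).

```bash
cat > m2.py <<'E'
from h import *
def load(f):
    z=np.load(f); s=dict(position=z['pos'],tool_rot=z['rot']); C=cam('wrist',s); return z['p'],z['d'],C,cloud(C,z['d'])
p,d,C,P=load('w2.npz'); X,Y,Z=P[...,0],P[...,1],P[...,2]
Cb=[(253,107),(258,252)]; ends=plane(C,Cb,.112); print('butt,tip by ray z=.112',ends.round(4))
# disc/granite/bench heights
near=(np.hypot(X-.53,Y-.024)<.085)
print('disc z',np.nanmedian(Z[near&(Z<.095)]))
g=np.mgrid[0:384,0:512]
m=near|(np.hypot(X-.53,Y-.024)<.13); m&=(Z>.113)&(Z<.14)&(g[1]>235)&(g[1]<280)&(g[0]>95)&(g[0]<260)
Q=P[m]; c=Q.mean(0); u,sv,vt=np.linalg.svd(Q[:,:2]-c[:2]); a=vt[0]; a=a*np.sign(-a[1])
t=(Q[:,:2]-c[:2])@a; w=(Q[:,:2]-c[:2])@np.array([-a[1],a[0]])
print('top band n',len(Q),'axis',a,np.degrees(np.arctan2(a[1],a[0])),'c',c,'t',np.percentile(t,[.5,99.5]),'ztop shank/head',np.percentile(Z[m][t<.02],90),np.percentile(Z[m][t>.05],90))
for k in np.percentile(t,[1,99]): print(c[:2]+a*k)
# colour-edge centre line
gray=cv2.cvtColor(p,cv2.COLOR_RGB2GRAY)
for r in range(135,196,10): print(r,gray[r,232:282:2])
# saddles
for uv in [(238,123),(271,123),(238,202),(271,202)]: print(uv,P[uv[1]-1:uv[1]+2,uv[0]-1:uv[0]+2].reshape(-1,3).mean(0).round(4))
# triangulate ends between top & wrist
def tri(C1,u1,C2,u2):
    d1=rays(C1,[u1])[0];d2=rays(C2,[u2])[0]; A=np.c_[d1,-d2]; k=np.linalg.lstsq(A,C2[3]-C1[3],rcond=None)[0]
    return C1[3]+d1*k[0],C2[3]+d2*k[1]
p1,d1,C1,P1=load('w1.npz'); 
corn=[(242,66),(362,124),(325,190),(212,138)]
T=plane(C1,corn,.018); print('tray corners',T.round(4)); print('centre',T.mean(0),'sides',[np.linalg.norm(T[i]-T[i-1]).round(4) for i in range(4)])
e=(T[1]-T[0])+(T[2]-T[3]); print('tray long axis deg',np.degrees(np.arctan2(e[1],e[0])))
print('floor z',np.nanmedian(P1[110:150,260:310,2]))
Ct=cam('top'); top=np.load('top0.npz')['p']; cv2.imwrite('pics/topc.png',cv2.resize(top[140:210,180:350,::-1],None,fx=4.7,fy=4.7,interpolation=cv2.INTER_CUBIC))
print('wrist proj of tray ctr in top',proj(Ct,[[*T.mean(0)[:2],.018]]), 'corners',proj(Ct,T).round(1).tolist(),'cutter',proj(Ct,ends).round(1).tolist())
E
python3 m2.py
```

```text
butt,tip by ray z=.112 [[ 0.5797  0.0756  0.112 ]
 [ 0.555  -0.0682  0.112 ]]
disc z 0.0798752543503704
top band n 3876 axis [-0.17589781 -0.98440843] -100.13090959527803 c [0.56885877 0.01048107 0.12453055] t [-0.06696036  0.07108249] ztop shank/head 0.1275121788645789 0.13121827708010875
[0.58055171 0.07592034]
[ 0.55657651 -0.05825636]
135 [213 222 223 235 236 208 153 184 186 172 185 215 231 235 222 199 179 221
 220 205 164 161 151 134 136]
145 [144 171 245 249 217 179 147 182 206 227 242 249 245 239 223 205 197 254
 254 254 255 227 136 138 137]
155 [249 238 251 253 245 186 150 181 200 225 239 249 246 240 223 202 190 255
 254 254 255 242 137 136 137]
165 [249 245 238 253 249 191 153 170 198 221 238 248 247 241 224 208 187 251
 254 254 255 246 136 138 137]
175 [248 241 222 254 253 213 169 172 196 217 233 247 248 242 225 205 186 246
 254 254 254 249 137 137 137]
185 [127 103 110 183 184 188 172 160 191 213 231 246 249 241 228 206 184 163
 187 218 255 251 139 137 143]
195 [133 128 128 149 150 142 131 148 187 209 228 243 243 242 229 207 184 139
 127 130 139 163 150 142 139]
(238, 123) [0.5615 0.0621 0.0854]
(271, 123) [0.5936 0.0554 0.0852]
(238, 202) [nan nan nan]
(271, 202) [ 0.5786 -0.0147  0.1173]
tray corners [[ 0.5966 -0.1978  0.018 ]
 [ 0.5847 -0.3722  0.018 ]
 [ 0.4826 -0.3634  0.018 ]
 [ 0.4967 -0.1909  0.018 ]]
centre [ 0.54012396 -0.28108134  0.018     ] sides [np.float64(0.1002), np.float64(0.1748), np.float64(0.1025), np.float64(0.1731)]
tray long axis deg -94.29571982181305
floor z 0.004590404882292787
wrist proj of tray ctr in top [[314.11031313 176.49151239]] corners [[288.6, 160.1], [340.8, 163.4], [339.5, 193.4], [287.2, 189.5]] cutter [[203.0, 158.0], [249.2, 165.3]]
```

View pics/topc.png

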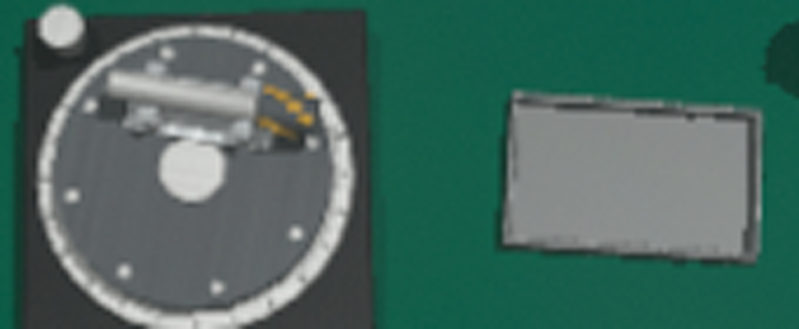

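The crop of the top view agrees with the wrist ray cast: butt near (204,157), tip near (248,164), and tray corners close to those projected. The tray comes out about 5 mm inside its outer edge because I marked the inner rim. Next I check the cutter axis height.

```bash
cat > m3.py <<'E'
from m2 import *
print('-----')
a=np.array([-.172,-.985]); n=np.array([.985,-.172])
Ps=cloud(cam('side'),np.load('side0.npz')['d']); Pt=cloud(Ct,np.load('top0.npz')['d'])
for nm,PP in [('wrist',P),('w1',P1),('top',Pt),('side',Ps)]:
    F=PP.reshape(-1,3); F=F[np.isfinite(F[:,2])]; q=F[:,:2]-[.568,.010]; t=q@a; w=q@n; k=(F[:,2]>.098)&(F[:,2]<.14)
    s=k&(abs(t)<.02); 
    if s.sum()<5: print(nm,'few');continue
    print(nm,'shank n',s.sum(),[(round(b,3),np.median(F[s&(abs(w-b)<.0015),2]).round(4)) for b in np.arange(-.015,.0151,.003) if (s&(abs(w-b)<.0015)).sum()>2])
# shank silhouette edges on wrist image: width -> distance
for r in (150,165,175):
    L=plane(C,[(243.5,r),(265.5,r)],.112); print(r,L[:,:2].round(4),np.linalg.norm(L[1]-L[0]),((L[0]+L[1])/2)[:2])
E
python3 m3.py | sed -n '/-----/,$p'
```

```text
-----
wrist shank n 1015 [(np.float64(-0.015), np.float64(0.1129)), (np.float64(-0.012), np.float64(0.1103)), (np.float64(-0.009), np.float64(0.1212)), (np.float64(-0.006), np.float64(0.1248)), (np.float64(-0.003), np.float64(0.1267)), (np.float64(-0.0), np.float64(0.1273)), (np.float64(0.003), np.float64(0.1269)), (np.float64(0.006), np.float64(0.1257)), (np.float64(0.009), np.float64(0.1226)), (np.float64(0.012), np.float64(0.1116)), (np.float64(0.015), np.float64(0.1117))]
w1 shank n 812 [(np.float64(-0.015), np.float64(0.1176)), (np.float64(-0.012), np.float64(0.1164)), (np.float64(-0.009), np.float64(0.1221)), (np.float64(-0.006), np.float64(0.125)), (np.float64(-0.003), np.float64(0.127)), (np.float64(-0.0), np.float64(0.1276)), (np.float64(0.003), np.float64(0.1272)), (np.float64(0.006), np.float64(0.1258)), (np.float64(0.009), np.float64(0.1226)), (np.float64(0.012), np.float64(0.1181)), (np.float64(0.015), np.float64(0.1176))]
top shank n 88 [(np.float64(-0.009), np.float64(0.1209)), (np.float64(-0.006), np.float64(0.1242)), (np.float64(-0.003), np.float64(0.1249)), (np.float64(-0.0), np.float64(0.1258)), (np.float64(0.003), np.float64(0.1257)), (np.float64(0.006), np.float64(0.1229)), (np.float64(0.009), np.float64(0.1218))]
side shank n 188 [(np.float64(-0.015), np.float64(0.1091)), (np.float64(-0.012), np.float64(0.1207)), (np.float64(-0.009), np.float64(0.1207)), (np.float64(-0.006), np.float64(0.1265)), (np.float64(-0.003), np.float64(0.1277)), (np.float64(-0.0), np.float64(0.1271))]
150 [[0.5631 0.0392]
 [0.5832 0.035 ]] 0.02048620946953591 [0.57311943 0.03709587]
165 [[0.56   0.0252]
 [0.5804 0.021 ]] 0.020782691538328218 [0.57020677 0.0230746 ]
175 [[0.5579 0.0156]
 [0.5785 0.0114]] 0.020989525722015078 [0.56821838 0.01350327]
```

Request:
apply_moves:
  linear:
    - [0, 0, 0.2]
    - [0, 0, 0.4]
    - [0, 0, 0.6]
    - [0, 0, 0.8]
    - [0, 0, 0.95]
  delta_rot:
    - [0, 0, -0.014]
    - [0, 0, -0.014]
    - [0, 0, -0.014]
    - [0, 0, -0.014]
    - [0, 0, -0.014]

```text
clock: 4.83
position: [0.5673, 0.0102, 0.1656]
tool_rot: [-3.14, 0.0, 1.388]
force: [0.5, 0.5, -0.0]
grip_width: 0.0856
finger_force: 0.0
```

Request:
apply_moves:
  linear:
    - [0, 0, 0.15]
    - [0, 0, 0.3]
    - [0, 0, 0.45]
    - [0, 0, 0.54]
    - [0, 0, 0.595]
  delta_rot:
    - [0, 0, 0]
    - [0, 0, 0]
    - [0, 0, 0]
    - [0, 0, 0]
    - [0, 0, 0]

```text
clock: 5.25
position: [0.5674, 0.0104, 0.1067]
tool_rot: [-3.14, 0.0, 1.389]
force: [0.2, 0.5, -0.5]
grip_width: 0.085
finger_force: 0.0
```

Request:
apply_moves:
  linear:
    - [0, 0, 0]
    - [0, 0, 0]
    - [0, 0, 0]
    - [0, 0, 0]
    - [0, 0, 0]
  delta_rot:
    - [0, 0, 0]
    - [0, 0, 0]
    - [0, 0, 0]
    - [0, 0, 0]
    - [0, 0, 0]
  gripper: -1
  force: 50

```text
clock: 5.67
position: [0.5682, 0.0104, 0.1084]
tool_rot: [3.141, -0.0, 1.39]
force: [-0.1, -0.7, -0.3]
grip_width: 0.0257
finger_force: 0.0
```

Request:
apply_moves:
  linear:
    - [0, 0, 0]
    - [0, 0, 0]
    - [0, 0, 0]
    - [0, 0, 0]
    - [0, 0, 0]
  delta_rot:
    - [0, 0, 0]
    - [0, 0, 0]
    - [0, 0, 0]
    - [0, 0, 0]
    - [0, 0, 0]

```text
clock: 6.08
position: [0.5679, 0.0105, 0.1084]
tool_rot: [3.141, 0.0, 1.39]
force: [-4.0, 0.0, 8.4]
grip_width: 0.0176
finger_force: 48.6
```

Request:
apply_moves:
  linear:
    - [0, 0, -0.06]
    - [0, 0, -0.12]
    - [0, 0, -0.2]
    - [0, 0, -0.3]
    - [0, 0, -0.4]
  delta_rot:
    - [0, 0, 0]
    - [0, 0, 0]
    - [0, 0, 0]
    - [0, 0, 0]
    - [0, 0, 0]

```text
clock: 6.5
position: [0.568, 0.0105, 0.149]
tool_rot: [3.141, -0.0, 1.39]
force: [-0.4, -0.5, -3.0]
grip_width: 0.0179
finger_force: 49.0
```

Request:
apply_moves:
  linear:
    - [0, 0, -0.15]
    - [0, 0, -0.3]
    - [0, 0, -0.45]
    - [0, 0, -0.54]
    - [0, 0, -0.6]
  delta_rot:
    - [0, 0, 0]
    - [0, 0, 0]
    - [0, 0, 0]
    - [0, 0, 0]
    - [0, 0, 0]

```text
clock: 6.92
position: [0.5683, 0.0105, 0.2095]
tool_rot: [3.14, -0.0, 1.39]
force: [-0.5, 0.2, -3.7]
grip_width: 0.0178
finger_force: 49.1
```

```bash
python3 - <<'E'
from h import *
s=monitor.observe(); p,d=optics.grab_frame('wrist'); np.savez('w3.npz',p=p,d=d,pos=s['position'],rot=s['tool_rot'])
p2,d2=optics.grab_frame('side'); np.savez('side3.npz',p=p2,d=d2)
q=cv2.resize(p2[100:292,100:356],(512,384))
cv2.imwrite('pics/w3.png',cv2.resize(np.hstack([p,q])[:,:,::-1],(800,300)))
C=cam('side'); P=cloud(C,d2); print(s['position'],s['force'],s['grip_width'],s['finger_force'])
E
```

```text
[0.56832008 0.01049148 0.2094726 ] [-0.51383086  0.20144567 -3.66060596] 0.01784400188492289 49.082990884780884
```

View pics/w3.png

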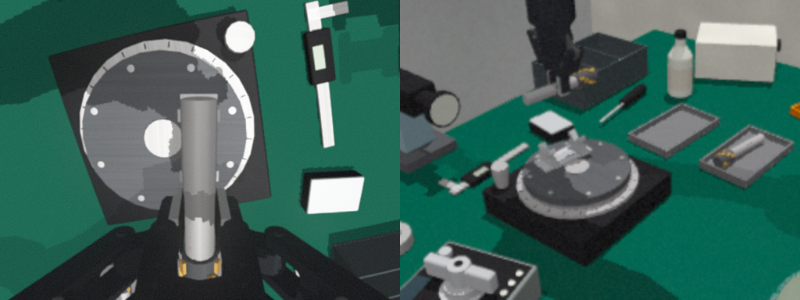

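The cutter is held level (weight reads about 3 N) and the saddles are empty. In the left half the shank runs upward from the fingers at (200,210) to its butt at (200,97). I measure its pose in the hand.

```bash
python3 - <<'E'
from h import *
z=np.load('w3.npz'); s=dict(position=z['pos'],tool_rot=z['rot']); C=cam('wrist',s); P=cloud(C,z['d'])
Rt=R.from_euler('xyz',s['tool_rot']).as_matrix(); T=(P.reshape(-1,3)-z['pos'])@Rt
k=np.isfinite(T[:,2])&(abs(T[:,1])<.03)&(T[:,2]<.02)&(T[:,2]>-.035)&(T[:,0]>.012)&(T[:,0]<.09); T=T[k]
for x in np.arange(.015,.085,.006):
    q=T[(abs(T[:,0]-x)<.003)]; 
    if len(q)>5:
        w=q[q[:,2]<q[:,2].min()+.02]; print(round(x,3),len(q),'crest z',np.median(q[abs(q[:,1]-np.median(w[:,1]))<.002,2]).round(4),'y',np.percentile(w[:,1],[3,50,97]).round(4))
print('max x',T[:,0].max())
E
```

```text
0.015 603 crest z -0.0187 y [-0.0133  0.0005  0.0121]
0.021 533 crest z -0.0189 y [-0.0085  0.0005  0.0095]
0.027 555 crest z -0.0187 y [-0.0085  0.0005  0.0099]
0.033 577 crest z -0.0188 y [-0.0087  0.0005  0.0098]
0.039 611 crest z -0.0188 y [-0.0085  0.0005  0.0096]
0.045 642 crest z -0.0188 y [-0.0089  0.0005  0.0094]
0.051 652 crest z -0.0187 y [-0.0087  0.0005  0.0094]
0.057 699 crest z -0.0188 y [-0.0086  0.0005  0.0097]
0.063 717 crest z -0.0187 y [-0.0089  0.0005  0.0095]
0.069 392 crest z -0.0174 y [-0.0083  0.0001  0.009 ]
max x 0.06797169320762532
```

Request:
apply_moves:
  linear:
    - [-0.17, 0.015, 0]
    - [-0.36, 0.03, 0]
    - [-0.56, 0.05, 0]
    - [-0.77, 0.065, 0]
    - [-0.973, 0.083, 0]
  delta_rot:
    - [0, 0, 0]
    - [0, 0, 0]
    - [0, 0, 0]
    - [0, 0, 0]
    - [0, 0, 0]

```text
clock: 7.43
position: [0.558, -0.0877, 0.2069]
tool_rot: [-3.14, 0.0, 1.391]
force: [1.1, -1.3, -3.1]
grip_width: 0.0178
finger_force: 49.1
```

Request:
apply_moves:
  linear:
    - [-0.2, 0.015, 0]
    - [-0.4, 0.03, 0]
    - [-0.6, 0.05, 0]
    - [-0.8, 0.065, 0]
    - [-0.973, 0.083, 0]
  delta_rot:
    - [0, 0, 0]
    - [0, 0, 0]
    - [0, 0, 0]
    - [0, 0, 0]
    - [0, 0, 0]

```text
clock: 7.85
position: [0.5486, -0.1853, 0.2069]
tool_rot: [-3.14, 0.0, 1.39]
force: [-0.1, 0.3, -3.2]
grip_width: 0.0182
finger_force: 49.1
```

Request:
apply_moves:
  linear:
    - [-0.25, 0.015, 0]
    - [-0.5, 0.03, 0]
    - [-0.7, 0.05, 0]
    - [-0.87, 0.065, 0]
    - [-0.973, 0.083, 0]
  delta_rot:
    - [0, 0, -0.01]
    - [0, 0, -0.02]
    - [0, 0, -0.03]
    - [0, 0, -0.04]
    - [0, 0, -0.05]

```text
clock: 8.27
position: [0.5389, -0.2834, 0.2067]
tool_rot: [-3.14, 0.0, 1.494]
force: [0.2, -0.3, -2.7]
grip_width: 0.0181
finger_force: 49.1
```

Request:
apply_moves:
  linear:
    - [0, 0, 0.18]
    - [0, 0, 0.4]
    - [0, 0, 0.6]
    - [0, 0, 0.8]
    - [0, 0, 1.0]
  delta_rot:
    - [0, 0, 0]
    - [0, 0, 0]
    - [0, 0, 0]
    - [0, 0, 0]
    - [0, 0, 0]

```text
clock: 8.68
position: [0.5395, -0.2809, 0.1059]
tool_rot: [-3.14, -0.001, 1.495]
force: [0.5, -0.8, -3.1]
grip_width: 0.0182
finger_force: 49.2
```

Request:
apply_moves:
  linear:
    - [0, 0, 0.2]
    - [0, 0, 0.4]
    - [0, 0, 0.56]
    - [0, 0, 0.67]
    - [0, 0, 0.72]
  delta_rot:
    - [0, 0, 0]
    - [0, 0, 0]
    - [0, 0, 0]
    - [0, 0, 0]
    - [0, 0, 0]

```text
clock: 9.1
position: [0.5391, -0.2806, 0.0337]
tool_rot: [-3.139, -0.001, 1.495]
force: [-0.7, 0.6, -2.3]
grip_width: 0.0183
finger_force: 49.2
```

```bash
python3 - <<'E'
from h import *
s=monitor.observe(); p,d=optics.grab_frame('wrist'); np.savez('w4.npz',p=p,d=d,pos=s['position'],rot=s['tool_rot']); cv2.imwrite('pics/w4.png',p[:,:,::-1])
print(s['position'],s['tool_rot'],s['force'])
E
```

```text
[ 0.5390985  -0.28059969  0.03369868] [-3.13909687e+00 -1.11373995e-03  1.49535351e+00] [-0.66842517  0.5539831  -2.2912333 ]
```

View pics/w4.png

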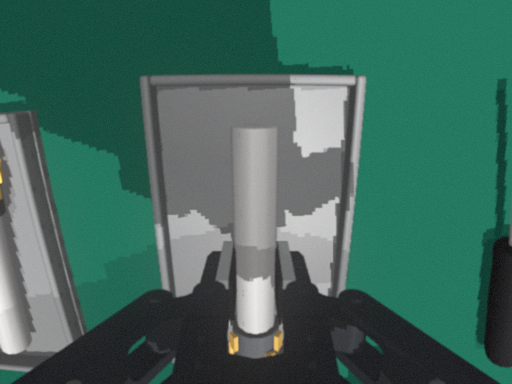

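The cutter hangs centred and parallel over the empty tray: shank columns 233–277, tray walls at 150 and 358, butt at row 127 clear of the end wall at row 82. Now I lower it slowly.

Request:
apply_moves:
  linear:
    - [0, 0, 0.05]
    - [0, 0, 0.1]
    - [0, 0, 0.15]
    - [0, 0, 0.18]
    - [0, 0, 0.2]
  delta_rot:
    - [0, 0, 0]
    - [0, 0, 0]
    - [0, 0, 0]
    - [0, 0, 0]
    - [0, 0, 0]

```text
clock: 9.57
position: [0.54, -0.2812, 0.0156]
tool_rot: [-3.142, 0.0, 1.495]
force: [-0.1, -0.4, -3.1]
grip_width: 0.0185
finger_force: 49.2
```

Request:
apply_moves:
  linear:
    - [0, 0, 0.01]
    - [0, 0, 0.02]
    - [0, 0, 0.03]
    - [0, 0, 0.04]
    - [0, 0, 0.04]
  delta_rot:
    - [0, 0, 0]
    - [0, 0, 0]
    - [0, 0, 0]
    - [0, 0, 0]
    - [0, 0, 0]

```text
clock: 9.98
position: [0.54, -0.2812, 0.0117]
tool_rot: [-3.142, 0.0, 1.495]
force: [0.5, -0.3, -3.5]
grip_width: 0.0183
finger_force: 49.2
```

Request:
apply_moves:
  linear:
    - [0, 0, 0.007]
    - [0, 0, 0.014]
    - [0, 0, 0.02]
    - [0, 0, 0.027]
    - [0, 0, 0.03]
  delta_rot:
    - [0, 0, 0]
    - [0, 0, 0]
    - [0, 0, 0]
    - [0, 0, 0]
    - [0, 0, 0]

```text
clock: 10.4
position: [0.54, -0.2811, 0.0087]
tool_rot: [-3.142, -0.0, 1.495]
force: [0.1, -0.5, -2.8]
grip_width: 0.018
finger_force: 49.2
```

Request:
apply_moves:
  linear:
    - [0, 0, 0.005]
    - [0, 0, 0.01]
    - [0, 0, 0.015]
    - [0, 0, 0.015]
    - [0, 0, 0.015]
  delta_rot:
    - [0, 0, 0]
    - [0, 0, 0]
    - [0, 0, 0]
    - [0, 0, 0]
    - [0, 0, 0]

```text
clock: 10.82
position: [0.5402, -0.281, 0.0074]
tool_rot: [3.141, -0.0, 1.495]
force: [-0.1, 2.1, 2.8]
grip_width: 0.018
finger_force: 49.6
```

Request:
apply_moves:
  linear:
    - [0, 0, 0]
    - [0, 0, 0]
    - [0, 0, 0]
    - [0, 0, 0]
    - [0, 0, 0]
  delta_rot:
    - [0, 0, 0]
    - [0, 0, 0]
    - [0, 0, 0]
    - [0, 0, 0]
    - [0, 0, 0]
  gripper: -0.1

```text
clock: 11.23
position: [0.5401, -0.2812, 0.0073]
tool_rot: [3.142, 0.0, 1.495]
force: [-0.6, 0.4, 0.1]
grip_width: 0.0383
finger_force: 0.0
```

Request:
apply_moves:
  linear:
    - [0, 0, 0]
    - [0, 0, 0]
    - [0, 0, 0]
    - [0, 0, 0]
    - [0, 0, 0]
  delta_rot:
    - [0, 0, 0]
    - [0, 0, 0]
    - [0, 0, 0]
    - [0, 0, 0]
    - [0, 0, 0]

```text
clock: 11.65
position: [0.54, -0.2812, 0.0073]
tool_rot: [-3.142, 0.0, 1.495]
force: [-0.4, -0.3, 0.1]
grip_width: 0.0384
finger_force: 0.0
```

Request:
apply_moves:
  linear:
    - [0, 0, -0.1]
    - [0, 0, -0.25]
    - [0, 0, -0.5]
    - [0, 0, -0.75]
    - [0, 0, -1.0]
  delta_rot:
    - [0, 0, 0]
    - [0, 0, 0]
    - [0, 0, 0]
    - [0, 0, 0]
    - [0, 0, 0]

```text
clock: 12.07
position: [0.5399, -0.281, 0.1091]
tool_rot: [-3.142, -0.0, 1.495]
force: [-0.6, -0.5, 0.8]
grip_width: 0.0388
finger_force: 0.0
```

Request:
apply_moves:
  linear:
    - [0, 0, -0.2]
    - [0, 0, -0.4]
    - [0, 0, -0.6]
    - [0, 0, -0.8]
    - [0, 0, -1.0]
  delta_rot:
    - [0, 0, 0]
    - [0, 0, 0]
    - [0, 0, 0]
    - [0, 0, 0]
    - [0, 0, 0]

```text
clock: 12.48
position: [0.5399, -0.281, 0.2092]
tool_rot: [3.141, 0.0, 1.495]
force: [-1.2, 0.3, 1.2]
grip_width: 0.0382
finger_force: 0.0
```

```bash
cat > m5.py <<'E'
from h import *
import sys
if len(sys.argv)<2:
    s=monitor.observe(); p,d=optics.grab_frame('wrist'); np.savez('w5.npz',p=p,d=d,pos=s['position'],rot=s['tool_rot'])
    print(s['position'],s['tool_rot'])
z=np.load('w5.npz'); s=dict(position=z['pos'],tool_rot=z['rot']); C=cam('wrist',s); P=cloud(C,z['d']); t=np.load('top0.npz')
# cutter in tray
ax=np.radians(-94.3); e=np.array([np.cos(ax),np.sin(ax)]); n=np.array([-e[1],e[0]])
F=P.reshape(-1,3); F=F[np.isfinite(F[:,2])]; q=F[:,:2]-[.540,-.281]; a=q@e; b=q@n
k=(abs(a)<.083)&(abs(b)<.045)&(F[:,2]>.014)&(F[:,2]<.05)
print('cutter along',np.percentile(a[k],[1,99]),'across',np.percentile(b[k],[2,50,98]),'top z',[np.percentile(F[k&(abs(a-v)<.005),2],90).round(4) for v in (-.06,-.03,0,.03,.06) if (k&(abs(a-v)<.005)).any()])
# knob from top & side
Ct=cam('top'); Pt=cloud(Ct,t['d']); Ps=cloud(cam('side'),np.load('side0.npz')['d'])
for nm,PP in (('top',Pt),('side',Ps)):
    F=PP.reshape(-1,3); F=F[np.isfinite(F[:,2])]; r=np.hypot(F[:,0]-.47,F[:,1]-.305)
    k=(r<.075)&(F[:,2]>.085)&(F[:,2]<.125); Q=F[k]; c=np.median(Q,0); u,sv,vt=np.linalg.svd(Q[:,:2]-Q[:,:2].mean(0)); a=vt[0]*np.sign(vt[0][0]); tt=(Q[:,:2]-Q[:,:2].mean(0))@a
    print(nm,len(Q),'mean',Q.mean(0),'axis deg',np.degrees(np.arctan2(a[1],a[0])),'ext',np.percentile(tt,[1,99]),'z med',c[2])
    k=(r<.075)&(F[:,2]>.045)&(F[:,2]<.07); print('  console top z',np.median(F[k,2]))
cv2.imwrite('pics/kn.png',cv2.resize(t['p'][155:235,95:170,::-1],(750,600) if 0 else (562,600),interpolation=cv2.INTER_CUBIC))
E
python3 m5.py
```

```text
[ 0.53985043 -0.2809984   0.20917377] [3.14119169e+00 1.17248252e-04 1.49532425e+00]
cutter along [-0.06629623  0.0699421 ] across [-0.00982985  0.0013193   0.01259387] top z [np.float64(0.0247), np.float64(0.0253), np.float64(0.0262), np.float64(0.0285), np.float64(0.0314)]
top 249 mean [0.46881112 0.3118734  0.10017403] axis deg 16.95117652960053 ext [-0.0502763   0.05328986] z med 0.10085719171981666
  console top z 0.059060703530145586
side 593 mean [0.46219979 0.31859572 0.09934855] axis deg 16.54644562078546 ext [-0.0497239   0.05715501] z med 0.1020130666404716
  console top z 0.06107753624857426
```

View pics/kn.png

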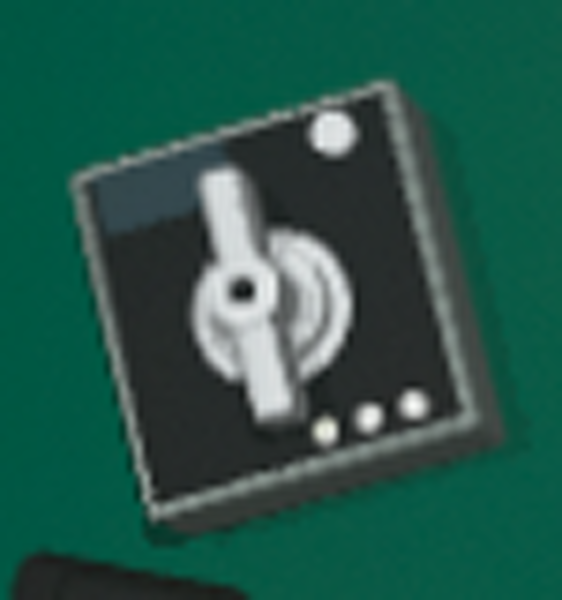

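The cutter lies flat and released in the tray: along −66 to +70 mm, top of shank 25 mm, top of head 31 mm. The crop of the grey console shows the knob's hub at (243,290), the near wing end at (275,415), the far end at (219,172) and the stub at (333,133). Next I go above the knob.

Request:
apply_moves:
  linear:
    - [0.17, -0.05, -0.02]
    - [0.36, -0.1, -0.03]
    - [0.56, -0.15, -0.04]
    - [0.75, -0.2, -0.05]
    - [0.935, -0.255, -0.067]
  delta_rot:
    - [0, 0, 0]
    - [0, 0, 0]
    - [0, 0, 0]
    - [0, 0, 0]
    - [0, 0, 0]

```text
clock: 12.95
position: [0.5213, -0.1849, 0.2146]
tool_rot: [3.141, 0.0, 1.495]
force: [-0.6, -0.2, 0.1]
grip_width: 0.0382
finger_force: 0.0
```

Request:
apply_moves:
  linear:
    - [0.18, -0.05, -0.02]
    - [0.37, -0.1, -0.03]
    - [0.56, -0.15, -0.04]
    - [0.75, -0.2, -0.05]
    - [0.935, -0.255, -0.067]
  delta_rot:
    - [0, 0, 0]
    - [0, 0, 0]
    - [0, 0, 0]
    - [0, 0, 0]
    - [0, 0, 0]

```text
clock: 13.37
position: [0.503, -0.0898, 0.2213]
tool_rot: [3.141, 0.0, 1.495]
force: [-0.3, -0.4, -1.3]
grip_width: 0.0386
finger_force: 0.0
```

Request:
apply_moves:
  linear:
    - [0.18, -0.05, -0.02]
    - [0.37, -0.1, -0.03]
    - [0.56, -0.15, -0.04]
    - [0.75, -0.2, -0.05]
    - [0.935, -0.255, -0.067]
  delta_rot:
    - [0, 0, 0]
    - [0, 0, 0]
    - [0, 0, 0]
    - [0, 0, 0]
    - [0, 0, 0]

```text
clock: 13.78
position: [0.4846, 0.0053, 0.228]
tool_rot: [3.141, 0.0, 1.495]
force: [0.6, 0.4, -0.3]
grip_width: 0.0386
finger_force: 0.0
```

Request:
apply_moves:
  linear:
    - [0.18, -0.05, -0.02]
    - [0.37, -0.1, -0.03]
    - [0.56, -0.15, -0.04]
    - [0.75, -0.2, -0.05]
    - [0.935, -0.255, -0.067]
  delta_rot:
    - [0, 0, 0]
    - [0, 0, 0]
    - [0, 0, 0]
    - [0, 0, 0]
    - [0, 0, 0]

```text
clock: 14.2
position: [0.4662, 0.1004, 0.2347]
tool_rot: [3.141, 0.0, 1.495]
force: [0.9, 0.1, -0.2]
grip_width: 0.0385
finger_force: 0.0
```

Request:
apply_moves:
  linear:
    - [0.18, -0.05, -0.02]
    - [0.37, -0.1, -0.03]
    - [0.56, -0.15, -0.04]
    - [0.75, -0.2, -0.05]
    - [0.935, -0.255, -0.067]
  delta_rot:
    - [0, 0, 0]
    - [0, 0, 0]
    - [0, 0, 0]
    - [0, 0, 0]
    - [0, 0, 0]

```text
clock: 14.62
position: [0.4478, 0.1955, 0.2414]
tool_rot: [3.141, 0.0, 1.495]
force: [0.4, 0.1, 0.7]
grip_width: 0.0381
finger_force: 0.0
```

Request:
apply_moves:
  linear:
    - [0.18, -0.05, -0.02]
    - [0.37, -0.1, -0.03]
    - [0.56, -0.15, -0.04]
    - [0.75, -0.2, -0.05]
    - [0.935, -0.255, -0.067]
  delta_rot:
    - [0, 0, 0]
    - [0, 0, 0]
    - [0, 0, 0]
    - [0, 0, 0]
    - [0, 0, 0]

```text
clock: 15.03
position: [0.4295, 0.2907, 0.2481]
tool_rot: [3.141, -0.0, 1.495]
force: [0.4, 0.4, 0.4]
grip_width: 0.0383
finger_force: 0.0
```

Request:
apply_moves:
  linear:
    - [0, 0, 0]
    - [0, 0, 0]
    - [0, 0, 0]
    - [0, 0, 0]
    - [0, 0, 0]
  delta_rot:
    - [0, 0, -0.05]
    - [0, 0, -0.1]
    - [0, 0, -0.15]
    - [0, 0, -0.19]
    - [0, 0, -0.23]

```text
clock: 15.45
position: [0.4297, 0.2897, 0.2481]
tool_rot: [3.141, 0.0, 1.981]
force: [0.4, 0.4, -0.4]
grip_width: 0.0384
finger_force: 0.0
```

Request:
apply_moves:
  linear:
    - [0, 0, 0]
    - [0, 0, 0]
    - [0, 0, 0]
    - [0, 0, 0]
    - [0, 0, 0]
  delta_rot:
    - [0, 0, -0.05]
    - [0, 0, -0.1]
    - [0, 0, -0.15]
    - [0, 0, -0.19]
    - [0, 0, -0.23]

```text
clock: 15.87
position: [0.4298, 0.2897, 0.2481]
tool_rot: [3.141, 0.001, 2.463]
force: [-0.1, -0.4, 0.5]
grip_width: 0.0382
finger_force: 0.0
```

Request:
apply_moves:
  linear:
    - [0, 0, 0]
    - [0, 0, 0]
    - [0, 0, 0]
    - [0, 0, 0]
    - [0, 0, 0]
  delta_rot:
    - [0, 0, -0.05]
    - [0, 0, -0.1]
    - [0, 0, -0.15]
    - [0, 0, -0.19]
    - [0, 0, -0.23]

```text
clock: 16.28
position: [0.4298, 0.2896, 0.248]
tool_rot: [-3.141, 0.001, 2.945]
force: [-1.1, -0.8, 0.8]
grip_width: 0.0385
finger_force: 0.0
```

Request:
apply_moves:
  linear:
    - [0, 0, 0]
    - [0, 0, 0]
    - [0, 0, 0]
    - [0, 0, 0]
    - [0, 0, 0]
  delta_rot:
    - [0, 0, -0.05]
    - [0, 0, -0.1]
    - [0, 0, -0.15]
    - [0, 0, -0.19]
    - [0, 0, -0.23]

```text
clock: 16.7
position: [0.4299, 0.2896, 0.248]
tool_rot: [-3.141, 0.001, -2.857]
force: [-0.8, 0.5, 0.2]
grip_width: 0.0386
finger_force: 0.0
```

```bash
python3 - <<'E'
from h import *
s=monitor.observe(); p,d=optics.grab_frame('wrist'); np.savez('w6.npz',p=p,d=d,pos=s['position'],rot=s['tool_rot']); cv2.imwrite('pics/w6.png',p[:,:,::-1])
print(s['position'],s['tool_rot'],s['qpos'])
Ct=cam('top')
print(plane(Ct,[(127.4,193.7),(131.7,210.3),(124.2,177.9)],.102))
E
```

```text
[0.42985627 0.28957567 0.24801915] [-3.14098009e+00  5.24031243e-04 -2.85690664e+00] [ 0.08534054  0.53287995 -1.10267831  1.82262108  0.5290228   1.11913407
  0.65101158]
[[0.47002758 0.31275294 0.102     ]
 [0.41757914 0.29649601 0.102     ]
 [0.52074341 0.32578431 0.102     ]]
```

View pics/w6.png

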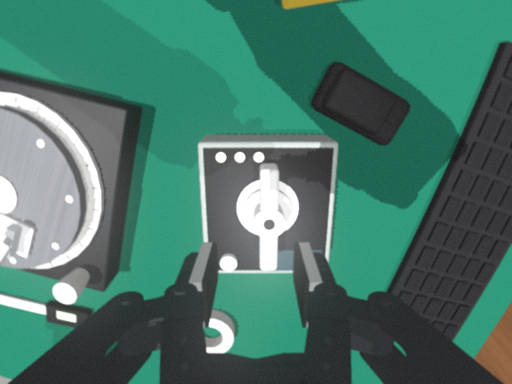

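The bar stands upright in the picture: near wing end (269,165), hub (269,224), far end (268,270). The fingers' centre line is near column 256.

```bash
python3 - <<'E'
from h import *
z=np.load('w6.npz'); s=dict(position=z['pos'],tool_rot=z['rot']); C=cam('wrist',s); P=cloud(C,z['d'])
print(plane(C,[(269,165),(269,224),(268,270)],.102).round(4))
F=P.reshape(-1,3); F=F[np.isfinite(F[:,2])]; r=np.hypot(F[:,0]-.47,F[:,1]-.3127); k=(r<.065)&(F[:,2]>.092)&(F[:,2]<.115); Q=F[k]
b=r[k]>.022; m=Q[b,:2].mean(0); a=np.linalg.svd(Q[b,:2]-m)[2][0]; a*=np.sign(a[0]); t=(Q[:,:2]-m)@a
w=(Q[:,:2]-m)@np.array([-a[1],a[0]])
print('angle',np.degrees(np.arctan2(a[1],a[0])),'z',np.median(Q[:,2]),'ends',m+a*np.percentile(t,.5),m+a*np.percentile(t,99.5),'len',np.ptp(np.percentile(t,[.5,99.5])),'width',np.percentile(w[b],[2,98]))
E
```

```text
[[0.4142 0.2988 0.102 ]
 [0.4714 0.3164 0.102 ]
 [0.522  0.331  0.102 ]]
angle 16.40336923155219 z 0.10273610292091906 ends [0.41755627 0.30029621] [0.52115785 0.33079443] len 0.10799735447886516 width [-0.00870655  0.00875434]
```

Request:
apply_moves:
  linear:
    - [-0.05, 0.13, 0.1]
    - [-0.05, 0.13, 0.3]
    - [-0.05, 0.13, 0.5]
    - [-0.05, 0.13, 0.7]
    - [-0.05, 0.13, 0.9]
  delta_rot:
    - [0, 0, 0]
    - [0, 0, 0]
    - [0, 0, 0]
    - [0, 0, 0]
    - [0, 0, 0]

```text
clock: 17.17
position: [0.4311, 0.3035, 0.157]
tool_rot: [-3.141, 0.001, -2.863]
force: [1.4, 0.2, -0.1]
grip_width: 0.0382
finger_force: 0.0
```

Request:
apply_moves:
  linear:
    - [0, 0, 0.2]
    - [0, 0, 0.37]
    - [0, 0, 0.54]
    - [0, 0, 0.68]
    - [0, 0, 0.76]
  delta_rot:
    - [0, 0, 0]
    - [0, 0, 0]
    - [0, 0, 0]
    - [0, 0, 0]
    - [0, 0, 0]

```text
clock: 17.58
position: [0.4309, 0.3033, 0.0804]
tool_rot: [-3.141, -0.001, -2.862]
force: [0.8, 0.0, 0.3]
grip_width: 0.0383
finger_force: 0.0
```

```bash
cat > arc.py <<'E'
from h import *
import sys
# tool-frame shift/turn rows: angles (deg, clockwise from rest) and lead of the pad line (m) ; from commanded angle/lead
Ck=np.array([.4695,.3152]); ph=np.radians(16.4); r=.04
def pose(th,lead):
    yaw=ph+np.pi-th; x=np.array([np.cos(yaw),np.sin(yaw)]); y=np.array([np.sin(yaw),-np.cos(yaw)])
    return Ck+r*x+lead*y,yaw,x,y
def rows(th0,l0,tgt):
    p0,y0,x,y=pose(np.radians(th0),l0)
    for th,l in tgt:
        p,yw,_,_=pose(np.radians(th),l); dd=p-p0
        print(th,l,'lin',(dd@x*10).round(3),(dd@y*10).round(3),'rotz',(-np.degrees(yw-y0)/120).round(3))
if __name__=='__main__':
    s=monitor.observe(); print(s['position'],s['tool_rot'],s['force'],pose(0,0)[0])
    for a in (0,25,50):
        print('from',a); rows(a,.010 if a else 0,[(a+k,.010) for k in (5,10,15,20,25)])
    print('back from 66'); 
    for a in (66,41,16): print('from',a); rows(a,.010,[(a-k,.010 if a>16 else 0) for k in (5,10,15,20,25)])
E
python3 arc.py
```

```text
[0.43087474 0.30330884 0.08038631] [-3.14092765e+00 -7.61822810e-04 -2.86241922e+00] [0.75470514 0.02079803 0.25769389] [0.43112744 0.30390634]
from 0
5 0.01 lin -0.01 0.134 rotz 0.042
10 0.01 lin -0.023 0.168 rotz 0.083
15 0.01 lin -0.04 0.2 rotz 0.125
20 0.01 lin -0.058 0.231 rotz 0.167
25 0.01 lin -0.08 0.26 rotz 0.208
from 25
30 0.01 lin -0.01 0.034 rotz 0.042
35 0.01 lin -0.023 0.068 rotz 0.083
40 0.01 lin -0.04 0.1 rotz 0.125
45 0.01 lin -0.058 0.131 rotz 0.167
50 0.01 lin -0.08 0.16 rotz 0.208
from 50
55 0.01 lin -0.01 0.034 rotz 0.042
60 0.01 lin -0.023 0.068 rotz 0.083
65 0.01 lin -0.04 0.1 rotz 0.125
70 0.01 lin -0.058 0.131 rotz 0.167
75 0.01 lin -0.08 0.16 rotz 0.208
back from 66
from 66
61 0.01 lin 0.007 -0.035 rotz -0.042
56 0.01 lin 0.011 -0.071 rotz -0.083
51 0.01 lin 0.012 -0.107 rotz -0.125
46 0.01 lin 0.01 -0.143 rotz -0.167
41 0.01 lin 0.005 -0.178 rotz -0.208
from 41
36 0.01 lin 0.007 -0.035 rotz -0.042
31 0.01 lin 0.011 -0.071 rotz -0.083
26 0.01 lin 0.012 -0.107 rotz -0.125
21 0.01 lin 0.01 -0.143 rotz -0.167
16 0.01 lin 0.005 -0.178 rotz -0.208
from 16
11 0 lin -0.002 -0.135 rotz -0.042
6 0 lin -0.006 -0.169 rotz -0.083
1 0 lin -0.014 -0.204 rotz -0.125
-4 0 lin -0.024 -0.237 rotz -0.167
-9 0 lin -0.037 -0.269 rotz -0.208
```

Request:
apply_moves:
  linear:
    - [-0.01, 0.134, 0]
    - [-0.023, 0.168, 0]
    - [-0.04, 0.2, 0]
    - [-0.058, 0.231, 0]
    - [-0.08, 0.26, 0]
  delta_rot:
    - [0, 0, 0.042]
    - [0, 0, 0.083]
    - [0, 0, 0.125]
    - [0, 0, 0.167]
    - [0, 0, 0.208]

```text
clock: 18.0
position: [0.4315, 0.3305, 0.0817]
tool_rot: [-3.141, 0.0, 2.981]
force: [-2.9, -3.1, -1.1]
grip_width: 0.0384
finger_force: 1.7
```

Request:
apply_moves:
  linear:
    - [-0.01, 0.034, 0]
    - [-0.023, 0.068, 0]
    - [-0.04, 0.1, 0]
    - [-0.058, 0.131, 0]
    - [-0.08, 0.16, 0]
  delta_rot:
    - [0, 0, 0.042]
    - [0, 0, 0.083]
    - [0, 0, 0.125]
    - [0, 0, 0.167]
    - [0, 0, 0.208]

```text
clock: 18.42
position: [0.4415, 0.3451, 0.0816]
tool_rot: [-3.14, 0.0, 2.545]
force: [-4.0, -3.9, 0.1]
grip_width: 0.0386
finger_force: 2.6
```

Request:
apply_moves:
  linear:
    - [-0.005, 0.017, 0]
    - [-0.01, 0.034, 0]
    - [-0.016, 0.05, 0]
    - [-0.023, 0.068, 0]
    - [-0.023, 0.068, 0]
  delta_rot:
    - [0, 0, 0.021]
    - [0, 0, 0.042]
    - [0, 0, 0.062]
    - [0, 0, 0.083]
    - [0, 0, 0.083]

```text
clock: 18.83
position: [0.4472, 0.3496, 0.0816]
tool_rot: [-3.14, 0.0, 2.373]
force: [-6.0, -2.0, -2.5]
grip_width: 0.0388
finger_force: 2.6
```

Request:
apply_moves:
  linear:
    - [0, 0.01, 0]
    - [-0.003, 0.02, 0]
    - [-0.004, 0.03, 0]
    - [-0.004, 0.03, 0]
    - [-0.004, 0.03, 0]
  delta_rot:
    - [0, 0, 0.01]
    - [0, 0, 0.02]
    - [0, 0, 0.03]
    - [0, 0, 0.03]
    - [0, 0, 0.03]

```text
clock: 19.25
position: [0.4494, 0.3513, 0.0816]
tool_rot: [-3.14, 0.0, 2.313]
force: [-4.5, -2.9, -1.1]
grip_width: 0.0385
finger_force: 2.7
```

```bash
cat > k.py <<'E'
from h import *
s=monitor.observe(); print(s['position'],s['force'],s['tool_rot'])
for n in ('top','side'):
    p,d=optics.grab_frame(n); C=cam(n); F=cloud(C,d).reshape(-1,3); F=F[np.isfinite(F[:,2])]
    r=np.hypot(F[:,0]-.4695,F[:,1]-.3152); k=(r<.062)&(r>.02)&(F[:,2]>.092)&(F[:,2]<.108); Q=F[k,:2]-[.4695,.3152]
    # far wing: opposite side of the gripper
    f=Q[Q[:,0]>0]; a=f.mean(0) if len(f) else [0,0]; print(n,len(f),'knob angle deg',16.4-np.degrees(np.arctan2(a[1],a[0])))
    cv2.imwrite(f'pics/k_{n}.png',p[:,:,::-1])
E
python3 k.py
```

```text
[0.44941936 0.35126715 0.08160037] [-4.52017048 -2.94752452 -1.09634001] [-3.14014430e+00  2.81996630e-04  2.31308146e+00]
top 0 knob angle deg 16.4
side 43 knob angle deg 70.46698617055578
```

Request:
apply_moves:
  linear:
    - [0, 0.01, 0]
    - [0, 0.02, 0]
    - [0, 0.025, 0]
    - [0, 0.025, 0]
    - [0, 0.025, 0]
  delta_rot:
    - [0, 0, 0.008]
    - [0, 0, 0.017]
    - [0, 0, 0.017]
    - [0, 0, 0.017]
    - [0, 0, 0.017]

```text
clock: 19.77
position: [0.4504, 0.3516, 0.0814]
tool_rot: [-3.137, 0.001, 2.278]
force: [-11.1, -11.3, 6.9]
grip_width: 0.0386
finger_force: 7.8
```

The force rose from 5 N to 16 N, so the knob is at its stop. I hold it there, then follow it back and lift off.

Request:
apply_moves:
  linear:
    - [0, 0.003, 0]
    - [0, 0.003, 0]
    - [0, 0.003, 0]
    - [0, 0.003, 0]
    - [0, 0.003, 0]
  delta_rot:
    - [0, 0, 0]
    - [0, 0, 0]
    - [0, 0, 0]
    - [0, 0, 0]
    - [0, 0, 0]

```text
clock: 20.18
position: [0.4505, 0.3516, 0.0814]
tool_rot: [-3.137, 0.002, 2.278]
force: [-11.3, -12.0, 7.5]
grip_width: 0.0387
finger_force: 8.5
```

Request:
apply_moves:
  linear:
    - [0, 0, 0]
    - [0, 0, 0]
    - [0, 0, 0]
    - [0, 0, 0]
    - [0, 0, 0]
  delta_rot:
    - [0, 0, 0]
    - [0, 0, 0]
    - [0, 0, 0]
    - [0, 0, 0]
    - [0, 0, 0]

```text
clock: 20.6
position: [0.4504, 0.3517, 0.0814]
tool_rot: [-3.137, 0.001, 2.278]
force: [-12.2, -12.1, 8.2]
grip_width: 0.0381
finger_force: 8.5
```

```bash
python3 - <<'E'
from arc import *
s=monitor.observe(); print(s['position'],s['force'])
p=np.array(s['position'][:2])-Ck; yaw=s['tool_rot'][2]; x=np.array([np.cos(yaw),np.sin(yaw)]); y=np.array([np.sin(yaw),-np.cos(yaw)]); print('r,lead',p@x,p@y,'th',16.4+180-np.degrees(yaw))
E
python3 k.py
```

```text
[0.45044688 0.35165039 0.08135467] [-12.17759229 -12.1455889    8.15492884]
r,lead 0.04009182202846128 0.009181407411413989 th 65.90446534170914
[0.45044688 0.35165039 0.08135467] [-12.17759229 -12.1455889    8.15492884] [-3.13668247e+00  1.47679401e-03  2.27757674e+00]
top 0 knob angle deg 16.4
side 45 knob angle deg 62.26549592281558
```

```bash
python3 - <<'E'
from h import *
s=monitor.observe(); p,d=optics.grab_frame('wrist'); np.savez('w7.npz',p=p,d=d,pos=s['position'],rot=s['tool_rot']); C=cam('wrist',s); F=cloud(C,d).reshape(-1,3); F=F[np.isfinite(F[:,2])]
r=np.hypot(F[:,0]-.4695,F[:,1]-.3152); k=(r<.064)&(r>.02)&(F[:,2]>.098)&(F[:,2]<.107); Q=F[k]; 
yaw=s['tool_rot'][2]; x=np.array([np.cos(yaw),np.sin(yaw)]); y=np.array([np.sin(yaw),-np.cos(yaw)])
q=Q[:,:2]-[.4695,.3152]; u=q@x; v=q@y
for a in np.arange(-.055,.06,.008):
    m=abs(u-a)<.004
    if m.sum()>8: print(a.round(3),m.sum(),np.percentile(v[m],[3,50,97]).round(4))
m=(abs(v)<.014)&(u>.02); 
if m.sum()>20: 
    c=np.polyfit(u[m],v[m],1); print('near slope deg',np.degrees(np.arctan(c[0])),c)
E
```

```text
0.017 107 [-0.0082  0.0008  0.0091]
0.025 535 [-0.0079  0.0009  0.0087]
0.033 648 [-0.0091  0.0006  0.0293]
0.041 682 [-0.009   0.0003  0.0293]
0.049 1342 [-0.021   0.0001  0.0413]
0.057 219 [-0.0072  0.0001  0.0066]
near slope deg -4.6422703857832985 [-0.08120067  0.00258278]
```

Request:
apply_moves:
  linear:
    - [0.007, -0.035, 0]
    - [0.011, -0.071, 0]
    - [0.012, -0.107, 0]
    - [0.01, -0.143, 0]
    - [0.005, -0.178, 0]
  delta_rot:
    - [0, 0, -0.042]
    - [0, 0, -0.083]
    - [0, 0, -0.125]
    - [0, 0, -0.167]
    - [0, 0, -0.208]

```text
clock: 21.17
position: [0.4372, 0.3417, 0.0816]
tool_rot: [-3.14, -0.0, 2.718]
force: [-6.7, -3.6, 1.5]
grip_width: 0.0384
finger_force: 3.3
```

Request:
apply_moves:
  linear:
    - [0.007, -0.035, 0]
    - [0.011, -0.071, 0]
    - [0.012, -0.107, 0]
    - [0.01, -0.143, 0]
    - [0.005, -0.178, 0]
  delta_rot:
    - [0, 0, -0.042]
    - [0, 0, -0.083]
    - [0, 0, -0.125]
    - [0, 0, -0.167]
    - [0, 0, -0.208]

```text
clock: 21.58
position: [0.43, 0.3255, 0.0816]
tool_rot: [-3.14, -0.001, -3.13]
force: [-3.2, -4.6, -0.4]
grip_width: 0.0386
finger_force: 1.9
```

Request:
apply_moves:
  linear:
    - [-0.002, -0.135, 0]
    - [-0.006, -0.169, 0]
    - [-0.014, -0.204, 0]
    - [-0.016, -0.21, 0]
    - [-0.016, -0.21, 0]
  delta_rot:
    - [0, 0, -0.042]
    - [0, 0, -0.083]
    - [0, 0, -0.125]
    - [0, 0, -0.133]
    - [0, 0, -0.133]

```text
clock: 22.0
position: [0.4325, 0.3053, 0.0818]
tool_rot: [3.141, 0.0, -2.857]
force: [-0.1, -0.0, -0.2]
grip_width: 0.0385
finger_force: 0.0
```

Request:
apply_moves:
  linear:
    - [0, 0, -0.1]
    - [0, 0, -0.3]
    - [0, 0, -0.5]
    - [0, 0, -0.7]
    - [0, 0, -0.9]
  delta_rot:
    - [0, 0, 0]
    - [0, 0, 0]
    - [0, 0, 0]
    - [0, 0, 0]
    - [0, 0, 0]

```text
clock: 22.42
position: [0.4318, 0.306, 0.1734]
tool_rot: [3.141, 0.0, -2.857]
force: [0.1, 0.3, 0.0]
grip_width: 0.0384
finger_force: 0.0
```

Request:
apply_moves:
  linear:
    - [0, 0, -0.2]
    - [0, 0, -0.4]
    - [0, 0, -0.6]
    - [0, 0, -0.75]
    - [0, 0, -0.8]
  delta_rot:
    - [0, 0, 0]
    - [0, 0, 0]
    - [0, 0, 0]
    - [0, 0, 0]
    - [0, 0, 0]

```text
clock: 22.83
position: [0.4322, 0.3065, 0.2544]
tool_rot: [3.141, 0.003, -2.857]
force: [0.8, 0.4, -0.6]
grip_width: 0.0383
finger_force: 0.0
```

```bash
python3 - <<'E'
from h import *
s=monitor.observe(); p,d=optics.grab_frame('wrist'); C=cam('wrist',s); F=cloud(C,d).reshape(-1,3); F=F[np.isfinite(F[:,2])]
r=np.hypot(F[:,0]-.4695,F[:,1]-.3152); k=(r<.06)&(r>.022)&(F[:,2]>.092)&(F[:,2]<.112); Q=F[k,:2]; m=Q.mean(0); a=np.linalg.svd(Q-m)[2][0]; print('knob axis deg',np.degrees(np.arctan(a[1]/a[0])),'(rest 16.4)')
t,_=optics.grab_frame('top'); a=np.load('top0.npz')['p']
cv2.imwrite('pics/end.png',np.vstack([np.hstack([p,t])])[:,:,::-1][:, :, :].copy() if 0 else cv2.resize(np.hstack([p,t])[:,:,::-1],(800,300)))
print(s['clock'],s['force'])
E
```

```text
knob axis deg 16.219896249235248 (rest 16.4)
22.8333 [ 0.77324196  0.39081271 -0.60055628]
```

View pics/end.png

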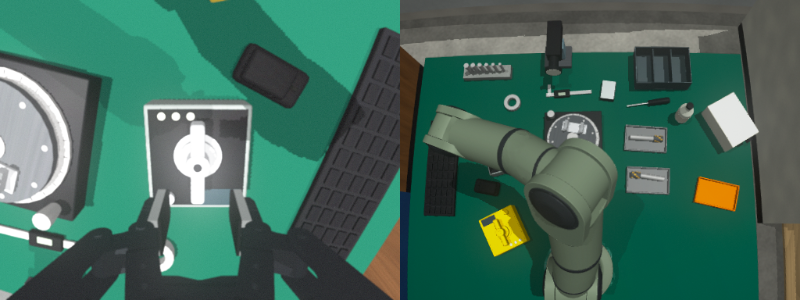

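The picture shows the knob home along its rest line (16.2° against 16.4°), the gripper clear above it, the cutter at (645,138) in the formerly empty tray, and the bystanders where they were.

```bash
python3 -c "
from workcell import workorder; print(workorder.job_done())"
```

```text
the job is handed in; nothing more can be done
None
```

The job is handed in at about 23 s, with no verdict returned: the cutter lies flat and released in the empty tray, the wing knob was held over a second at its stop (about 64° measured) and followed back home, and the gripper is clear.

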